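Load the yogurt maker

TASK

Swing the yogurt maker's clear lid wide open, to upright or beyond, then gently stand the two jars from the counter upright in its two empty wells, one jar per well, seated on the bottom. Leave the jars already inside in their wells, leave the lid standing open, and do not disturb the other things on the counter.

Things in the scene. Friction and masses are not known exactly. Their poses are not given: they have to be found in the camera images.
- maker: yogurt maker, fixed to the counter: grey moulded base 178 x 178 mm, 55 mm high, with 2 x 2 square wells at a pitch of 86 mm, outer walls 15 mm and the dividing walls 24 mm thick. Two of the wells hold jars at the start, two are empty (which ones varies). Origin at the centre of the underside, x and y along the sides, z up; the lid's hinge is on the -y side, the lid's handle on the +y side.
- cell0 (a point): well: 62 x 62 mm square, 43 mm deep; point at the centre of the well's floor (12 mm above the counter), axes as the maker's. It lies at x -43, y -43 mm from the maker's origin.
- cell1 (a point): well: 62 x 62 mm square, 43 mm deep; point at the centre of the well's floor (12 mm above the counter), axes as the maker's. It lies at x +43, y -43 mm from the maker's origin.
- cell2 (a point): well: 62 x 62 mm square, 43 mm deep; point at the centre of the well's floor (12 mm above the counter), axes as the maker's. It lies at x -43, y +43 mm from the maker's origin.
- cell3 (a point): well: 62 x 62 mm square, 43 mm deep; point at the centre of the well's floor (12 mm above the counter), axes as the maker's. It lies at x +43, y +43 mm from the maker's origin.
- lid (a joint): lid angle in rad: 0 shut, 1.57 upright, 1.95 fully open (stop). It starts shut or slightly ajar; a stiff hinge makes it stay where it is left (about 5 N at the handle moves it). The lid is a clear plastic box-shaped cover 178 x 178 mm, 64 mm deep, 0.35 kg, with 4 mm walls, over the jars.
- lid_handle (a point): middle of the lid's black bar handle: a round bar 12 mm in diameter, 90 mm long, parallel to the hinge (the maker's x axis), standing 40 mm out from the lid's front (+y) wall; 90 mm above the counter when shut. It is 224 mm out from the hinge axis and 35 mm above it when shut. Axes turn with the lid: x along the bar, y away from the hinge.
- lid_hinge (a point): middle of the lid's hinge axis (along the maker's x axis), 95 mm from the maker's origin towards its -y side, 55 mm above the counter. Positive turning about x opens the lid, handle up and over towards -y.
- jar_a: jar to be loaded, standing on the counter on the nearer side: capped cylindrical glass jar with a flat wooden cap of the same width (top 20 mm), 54 mm diameter, 90 mm tall, 0.15 to 0.31 kg; origin at the centre of its underside, z up along the jar. 
- jar_b: jar to be loaded, standing on the counter on the farther side: capped cylindrical glass jar with a flat wooden cap of the same width (top 20 mm), 54 mm diameter, 90 mm tall, 0.15 to 0.31 kg; origin at the centre of its underside, z up along the jar. 
- stay_a: jar already standing in one of the wells, top 102 mm above the counter; to be left there: capped cylindrical glass jar with a flat wooden cap of the same width (top 20 mm), 54 mm diameter, 90 mm tall, 0.15 to 0.31 kg; origin at the centre of its underside, z up along the jar. 
- stay_b: jar already standing in another of the wells; to be left there: capped cylindrical glass jar with a flat wooden cap of the same width (top 20 mm), 54 mm diameter, 90 mm tall, 0.15 to 0.31 kg; origin at the centre of its underside, z up along the jar. 
- container: bystander: navy plastic lidded container with four latches, 212 x 156 x 99 mm; origin under its centre
- votive: bystander: green glass votive dish, 72 mm wide, 50 mm high; origin under its centre
- spoon: bystander: steel spoon 170 mm long, lying along its x axis
- dipper: bystander: wooden honey dipper 165 mm long, 26 mm thick, lying along its x axis; origin under its middle
Not all that is in view belongs to the job. Leave any purple or red look-alike of the jar_a alone.

How it is judged:
By the outcome, as a careful person would: the job done as asked, in the order asked, and still so for the second after the job is handed in, with the robot touching nothing.
It also fails if it takes over 72 s, if anything falls off the work surface, if the arm or the gripper's body presses on something with over 40 N, if the wrist force passes 120 N, or if a joint passes its speed limit or range.

ROBOT

A 7-joint arm with a two-finger parallel gripper is mounted at the origin on the work surface. World frame = base frame: x ahead of the robot, y to its left, z up, the work surface at z = 0. Lengths are in m, angles in rad, forces in N, time in s.
With the tool pointing down it reaches from about 0.4 to 0.875 m from the base axis. Payload 6.5 kg.
Tool frame: the origin (TCP) lies midway between the tips of the shut fingers; the grasp point (between the pads) lies 19 mm behind it; y points along the fingers, x is the direction in which the jaws open and shut, and the axes are right-handed (so a half turn about y gives the same grasp; the last joint's range is limited). The gripper opens to 85 mm and grips with 20 to 120 N. Pads are 22 mm wide; open, the fingers measure 114 mm over their backs; the gripper's body (76 mm by 85 mm) begins 54 mm behind the grasp point. The pads swing forward as they close: fully open they stand 13 mm farther back than shut.
Start: joints at [1.141, 0.536, -0.004, 1.538, 0.003, 1.067, -0.071], TCP at [0.231, -0.607, 0.203] pointing down, gripper open.
Joint ranges: [-2.7, 2.7], [-0.37, 2.16], [-1.27, 1.26], [0.24, 2.4], [-1.31, 4.45], [0.19, 1.91], [-2.76, 2.76]. Speed limits (rad/s): [2.39, 2.39, 3.14, 3.14, 3.14, 3.14, 3.14].

INTERFACE

Orientations are given as a rotation vector (axis times angle).
In Python, from workcell import read_state, snapshot, manip gives the robot as it stands.
- The arm moves only by the tool apply_moves, never from a script. Its arguments are lists of equal length, an entry for each row: "delta_pos": the shift along the tool's x, y, z in mm, a list of three; "twist": the turn about the tool's y in degrees. A call has 1 to 20 rows; each row shifts and turns the commanded pose from where the row before left it, along the tool's axes as they then stand; what a row does not reach is not made up. A row lasts 1/8 s, in which the tool goes at most 62.5 mm and 10.7 degrees, less where a joint would pass 70% of its speed; a pose out of reach is approached as far as the arm can. A call is refused whole if a number of a shift passes 62.5 or a number of a turn 10.7, either way. A call with a gripper value outside its range is refused whole. "jaw" is the opening, from 0 (shut) to 1 (fully open), set as the call begins (left out, the last holds). The fingers move at their own pace and stop on an object; "force" is the grip in N (left out, the last holds). Time passes only in rows, so rows that do not move let the fingers close. It gives the time, the measured TCP pose, the force and the opening at its end, in the units of the state.
- read_state(): the state, without advancing time (a new reading comes with each control period).
- snapshot(name): name is "side" or "top"; returns a dict with "img" (384x512x3 uint8, red, green, blue), "fov_y" (degrees; the focal length in pixels is half the picture's height over the tangent of half this angle, whatever the lens; pixels are square), "cx", "cy" (the principal point, pixels), "k1" (the pictures are not rectified: a ray, as slopes to the right and down, at radius r is drawn at 1 + k1 r^2 times it, then the intrinsics apply), "origin" and "rotation" of the camera in the world. Camera axes: x right, y down, z forward; pixel columns grow to the right and rows downward; lengths in m; the calibration is good to about 2 mm. A picture is of the moment at which its call begins. There is no depth.
- manip.job_done(): hands the job in, once; it reports no verdict.
The state is a dict: "time": time; "qpos": joint angles; "joint_velocities": joint speeds; "joint_torque": joint torques, N m; "tcp_pos": TCP position; "ee_rot": TCP orientation; "wrist_force": force on the tool from outside, world axes, zero at the start; "wrist_torque": the same for the moment, N m; "width": opening from 0.0 (shut) to 1.0 (fully open).
Only numpy, scipy, OpenCV 4.12 (cv2) and the standard library are available. Lean on these libraries where they do the work, as an engineer would, in place of code of your own. Each camera call takes 0.05 s, during which the arm holds its last target. There are 200 camera calls.

## Working session

There is one attempt and no reset: what is moved stays moved. The work goes in short steps, Python scripts to look and compute and a tool call to move; the robot and the scene stay as the last step left them, time stands still between calls to the robot, and variables do not carry over. Pictures are saved under pics/ and viewed, about 8 in all and at most 12, crops included, and the job is handed in when it is done.

Besides the shell and the picture viewer there is one more tool, called after "Call:" as a command line: name --pt "numbers of a row" for each row, then --argument value for the rest. apply_moves: Moves the arm, as the interface text tells. Its arguments: {"type":"object","properties":{"delta_pos":{"type":"array"},"twist":{"type":"array"},"jaw":{"type":"number"},"force":{"type":"number"}},"required":["delta_pos","twist"]}

```bash
mkdir -p pics; ls
cat > h.py <<'E'
import numpy as np, cv2
from scipy.spatial.transform import Rotation as R
from workcell import read_state, snapshot, manip
def shot(n,f):
    s=snapshot(n); cv2.imwrite('pics/'+f,s['img'][:,:,::-1]); np.save('pics/'+f+'.npy',s,allow_pickle=True); return s
def load(f): return np.load('pics/'+f+'.npy',allow_pickle=True).item()
def fpx(s): return s['img'].shape[0]/2/np.tan(np.radians(s['fov_y'])/2)
def K(s): f=fpx(s); return np.array([[f,0,s['cx']],[0,f,s['cy']],[0,0,1.]])
def D(s): return np.array([s['k1'],0,0,0.])
def ray(s,uv):
    p=cv2.undistortPointsIter(np.array(uv,float).reshape(-1,1,2),K(s),D(s),None,None,(3,50,1e-9)).reshape(-1,2)
    d=np.c_[p,np.ones(len(p))]@np.array(s['rotation']).T
    return np.array(s['origin']),d
def onz(s,uv,z):
    o,d=ray(s,uv); return o+d*((z-o[2])/d[:,2])[:,None]
def proj(s,P):
    P=(np.array(P,float).reshape(-1,3)-s['origin'])@np.array(s['rotation'])
    return cv2.projectPoints(P,np.zeros(3),np.zeros(3),K(s),D(s))[0].reshape(-1,2)
E
python3 - <<'E'
from h import *
for n in('side','top'):
    s=shot(n,n+'0.png'); print(n,s['fov_y'],s['cx'],s['cy'],s['k1'],s['origin'],np.round(s['rotation'],3).tolist())
    cv2.imwrite('pics/'+n+'0b.png',cv2.resize(s['img'][:,:,::-1],(800,600),interpolation=cv2.INTER_CUBIC))
st=read_state();print(st, R.from_rotvec(st['ee_rot']).as_matrix().round(3))
E
```

```text
pics
side 53.45637617001527 260.04288847935584 187.24030607520552 0.010794319914068191 [1.00827937 0.51571432 1.09258301] [-0.958, -2.644, 0.833]
top 45.3241419219446 257.2693242672176 187.8960218627914 -0.10707584074930886 [ 0.43446549 -0.02156319  1.28843406] [-2.159, 2.187, -0.139]
{'time': 0.1, 'qpos': array([ 1.14080293,  0.53710869, -0.00448347,  1.5387836 ,  0.00259078,
        1.06731124, -0.07121249]), 'joint_velocities': array([-2.06667780e-04, -1.09719772e-03, -8.40624690e-06, -3.56895922e-03,
       -1.14468521e-03, -1.28135645e-03,  3.19572993e-04]), 'joint_torque': array([ 1.92927269e-03, -5.84566963e+01,  1.05134580e+00, -2.59776127e+01,
        1.25503755e-02,  4.61742980e-03, -6.08968577e-06]), 'tcp_pos': array([ 0.23107287, -0.60686857,  0.20218484]), 'ee_rot': array([-1.35880077,  0.9381206 , -0.9358595 ]), 'wrist_force': array([0.08812195, 0.30926669, 0.26256798]), 'wrist_torque': array([-0.01369686, -0.03750603, -0.00031449]), 'width': 0.9994974122750163} [[ 0.356 -0.001  0.935]
 [-0.935  0.001  0.356]
 [-0.002 -1.    -0.   ]]
```

View pics/top0b.png

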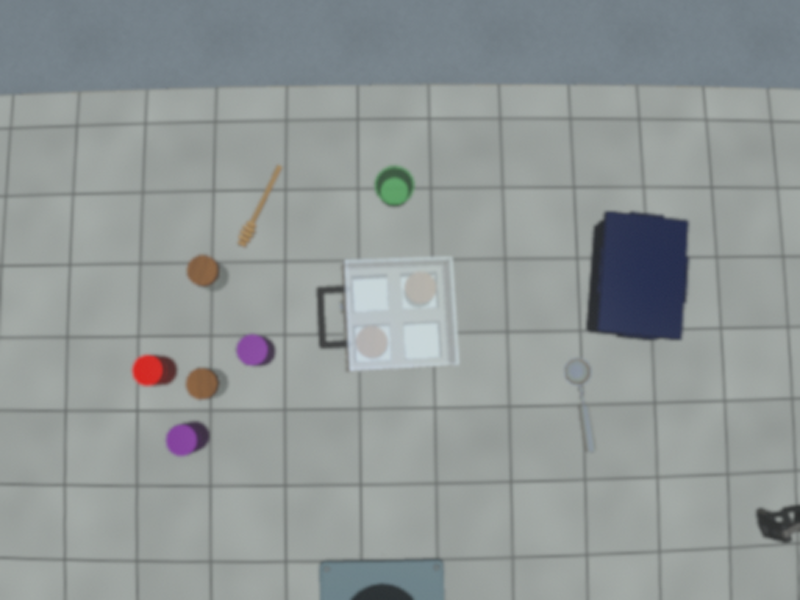

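View pics/side0b.png

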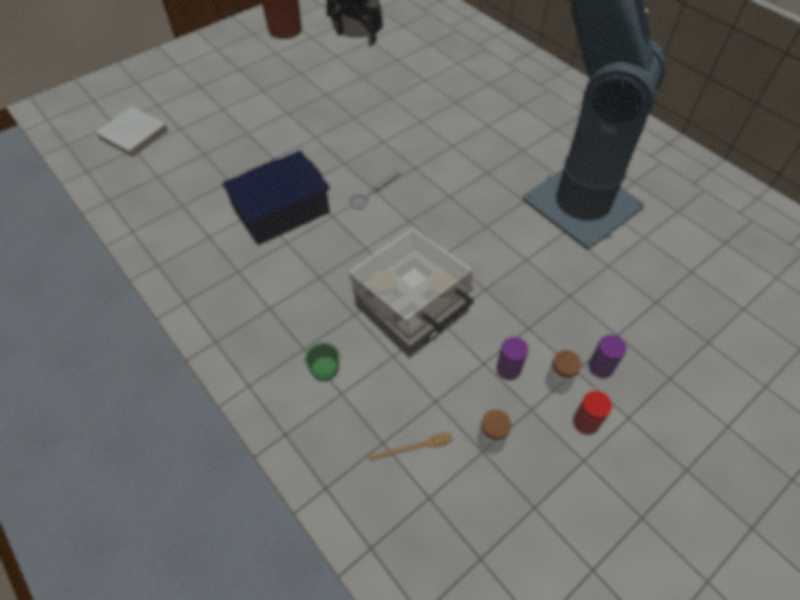

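The top view (800x600 px) shows the maker centred at about (402,313) with its handle bar at x≈322, pointing to +y. Wells at (420,290) and (372,342) hold jars, so cell0 and cell3 are empty. The brown-capped jars are at (203,271) and (202,383), with purple and red look-alikes beside the nearer one. The `rotation` value is a rotation vector, so I'll convert it.

```bash
sed -i "s/np.array(s\['rotation'\])/R.from_rotvec(s['rotation']).as_matrix()/g" h.py
python3 - <<'E'
from h import *
t=load('top0.png'); s=load('side0.png')
for nm,im in(('top',t),('side',s)):
    hsv=cv2.cvtColor(im['img'],cv2.COLOR_RGB2HSV)
    for c,lo,hi in(('brown',(5,90,60),(16,200,200)),('red',(0,200,80),(4,255,255)),('purple',(135,80,60),(155,255,255))):
        m=cv2.inRange(hsv,lo,hi); m=cv2.morphologyEx(m,cv2.MORPH_OPEN,np.ones((3,3)))
        n,l,stt,cen=cv2.connectedComponentsWithStats(m)
        for i in range(1,n):
            if stt[i,4]>60:
                c_,r=cv2.minEnclosingCircle(np.argwhere(l==i)[:,::-1].astype(np.float32))
                P=onz(im,[cen[i]],.09)[0]
                print(nm,c,cen[i].round(1),stt[i],P.round(4), 'diam',np.sqrt(stt[i,4]*4/np.pi)/fpx(im)*np.linalg.norm(P-im['origin']))
a=cv2.resize(t['img'][150:250,190:310],None,fx=4.5,fy=4.5,interpolation=cv2.INTER_CUBIC)[:450,:400] if 0 else cv2.resize(t['img'][155:245,195:305],(396,324),interpolation=cv2.INTER_CUBIC)
b=cv2.resize(s['img'][140:230,215:325],(396,324),interpolation=cv2.INTER_CUBIC)
cv2.imwrite('pics/c1.png',np.hstack([a,b])[:,:,::-1])
E
```

```text
top brown [129.5 172.7] [121 164  18  18 266] [0.6106 0.2933 0.09  ] diam 0.050088286685373455
top brown [129.  245.1] [120 236  19  19 286] [0.4206 0.292  0.09  ] diam 0.05140934814716604
top red [ 94.4 236.6] [ 87 229  16  16 216] [0.4432 0.3842 0.09  ] diam 0.04563126540164074
top purple [161.6 223.6] [152 214  20  20 321] [0.4757 0.2067 0.09  ] diam 0.05366561008781388
top purple [117.3 280.8] [107 272  22  19 351] [0.3285 0.3221 0.09  ] diam 0.05752143995397142
side brown [177.9  13.2] [171   0  16  24 233] [ 0.2108 -1.0354  0.09  ] diam 0.09087763434812411
side brown [362.4 232.3] [355 225  16  16 206] [0.4259 0.2978 0.09  ] diam 0.05011159287502925
side brown [317.  271.2] [309 263  17  18 242] [0.6159 0.2984 0.09  ] diam 0.05056522464026546
side purple [390.8 223.6] [383 215  17  19 257] [0.3377 0.3324 0.09  ] diam 0.05788149945586246
side purple [328.3 225. ] [321 216  16  19 253] [0.4858 0.2156 0.09  ] diam 0.05506069454930442
```

View pics/c1.png

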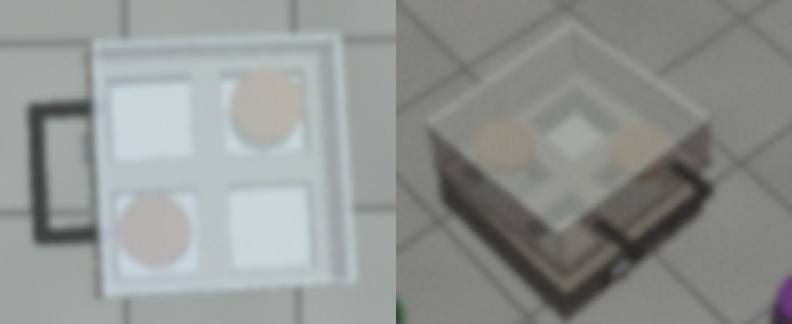

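The crop shows the bar in the top view from (37,108) to (43,237) crop px, and in the side view from about (232,250) to (311,188). I'll triangulate these.

```bash
cat >> h.py <<'E'
def tri(s,us,t,ut):
    A=np.zeros((3,3));b=np.zeros(3);L=[]
    for c,u in((s,us),(t,ut)):
        o,d=ray(c,[u]);d=d[0]/np.linalg.norm(d[0]);M=np.eye(3)-np.outer(d,d);A+=M;b+=M@o;L.append((M,o))
    P=np.linalg.solve(A,b); return P,[np.linalg.norm(M@(P-o))*1000 for M,o in L]
E
python3 - <<'E'
from h import *
t=load('top0.png'); s=load('side0.png')
T=lambda u,v:(195+u/3.6-.4,155+v/3.6-.4); S=lambda u,v:(215+u/3.6-.4,140+v/3.6-.4)
for n,a,b in(('mid',(40,173),(272,219)),('far',(37,108),(232,250)),('near',(43,237),(311,188))):
    P,e=tri(s,S(*b),t,T(*a)); print(n,P.round(4),np.round(e,1))
for u in((92,42),(340,36),(355,282),(103,298)): print('lid top z.119',onz(t,[T(*u)],.119)[0].round(4))
print('jars',[ (tri(s,a,t,b)[0].round(4)) for a,b in(((362.4,232.3),(129,245.1)),((317,271.2),(129.5,172.7)))])
print('wells z.055/.012', [ (onz(t,[T(*u)],.012)[0].round(4)) for u in ((151,122),(268,228))])
print('stay tops',[ (onz(t,[T(*u)],.102)[0].round(4)) for u in ((266,105),(155,230))])
E
```

```text
mid [0.5272 0.089  0.1162] [0.2 0.2]
far [0.5738 0.0908 0.1166] [0.4 0.4]
near [0.4813 0.0873 0.118 ] [0.5 0.5]
lid top z.119 [0.6202 0.0516 0.119 ]
lid top z.119 [ 0.6226 -0.1259  0.119 ]
lid top z.119 [ 0.447  -0.1328  0.119 ]
lid top z.119 [0.4382 0.0448 0.119 ]
jars [array([0.4202, 0.2951, 0.0796]), array([0.612 , 0.2961, 0.0801])]
wells z.055/.012 [array([0.5739, 0.0128, 0.012 ]), array([ 0.4907, -0.0766,  0.012 ])]
stay tops [array([ 0.5755, -0.0728,  0.102 ]), array([0.4863, 0.0082, 0.102 ])]
```

Maker centre ≈ (0.532, -0.032) with yaw ≈ 2.2°. The handle is at (0.527, 0.089, ~0.118), so the lid is about 0.13 rad ajar, consistent with the geometry. Next I'll move above the handle.

Call:
apply_moves --pt "0 -40 0" --pt "0 -40 0" --pt "-45.6 0 21.5" --pt "-45.6 0 21.5" --pt "-45.6 0 21.5" --pt "-45.6 0 21.5" --pt "-45.6 0 21.5" --pt "-45.6 0 21.5" --pt "-45.6 0 21.5" --pt "-45.6 0 21.5" --pt "-45.6 0 21.5" --pt "-45.6 0 21.5" --pt "-45.6 0 21.5" --pt "-45.6 0 21.5" --pt "-45.6 0 21.5" --pt "-45.6 0 21.5" --pt "0 0 0" --twist '[9.3, 9.3, 0, 0, 0, 0, 0, 0, 0, 0, 0, 0, 0, 0, 0, 0, 0]' --jaw 0.6

```text
time: 2.22
tcp_pos: [0.5074, 0.0468, 0.2827]
ee_rot: [-1.229, 1.176, -1.173]
wrist_force: [0.5, -1.2, -0.3]
width: 0.597
```

```bash
cat >> h.py <<'E'
def to(x,y,z,yaw=None):
    st=read_state(); M=R.from_rotvec(st['ee_rot']).as_matrix(); p=np.array(st['tcp_pos'])
    print('t',round(st['time'],2),'p',p.round(4),'xang',np.degrees(np.arctan2(M[1,0],M[0,0])).round(2),'down',M[2,1].round(3),'F',np.round(st['wrist_force'],1),'w',round(st['width'],3),'| tool d mm',(M.T@(np.array([x,y,z])-p)*1000).round(1))
E
python3 -c "
from h import *
to(.527,.089,.10)
t=load('top0.png')
s=shot('top','t1.png'); b=shot('side','s1.png')
a=cv2.resize(s['img'][140:260,170:320],(500,400),interpolation=cv2.INTER_CUBIC)
c=cv2.resize(b['img'][110:230,200:290],(300,400),interpolation=cv2.INTER_CUBIC)
cv2.imwrite('pics/c2.png',np.hstack([a,c])[:,:,::-1])
"
```

```text
t 2.23 p [0.5074 0.0468 0.2827] xang -87.36 down -1.0 F [ 0.5 -1.2 -0.3] w 0.597 | tool d mm [-40.8 182.8  21.6]
```

Call:
apply_moves --pt "-20.4 0 10.8" --pt "-20.4 30 10.8" --pt "0 40 0" --pt "0 30 0" --pt "0 0 0" --twist '[0, 0, 0, 0, 0]' --jaw 0.36

```text
time: 2.95
tcp_pos: [0.525, 0.0816, 0.181]
ee_rot: [-1.231, 1.185, -1.181]
wrist_force: [0.2, 0.5, 0.6]
width: 0.356
```

```bash
python3 -c "
from h import *
to(.527,.089,.10)
s=shot('top','t1.png'); b=shot('side','s1.png')
a=cv2.resize(s['img'][140:260,170:270],(400,480),interpolation=cv2.INTER_CUBIC)
c=cv2.resize(b['img'][120:240,230:330],(400,480),interpolation=cv2.INTER_CUBIC)
cv2.imwrite('pics/c2.png',np.hstack([a,c])[:,:,::-1])
"
```

```text
t 2.95 p [0.525  0.0816 0.181 ] xang -87.88 down -1.0 F [0.2 0.5 0.6] w 0.356 | tool d mm [-7.5 81.   2.6]
```

View pics/c2.png

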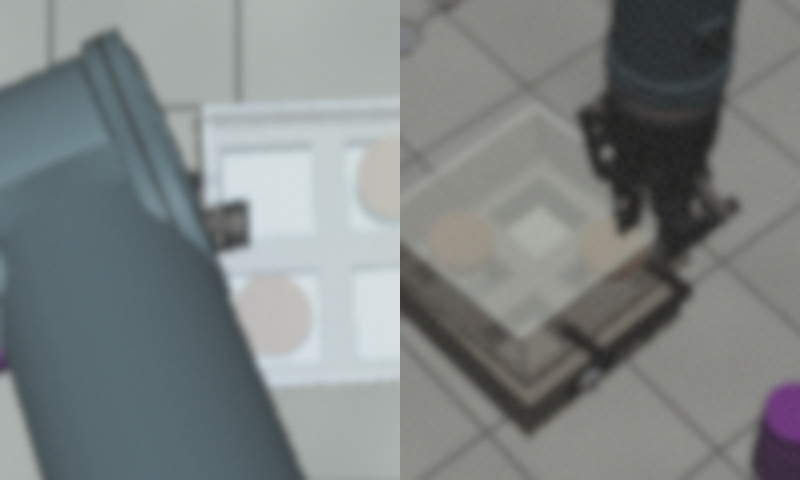

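The gripper is above and slightly inboard of the handle, with the inner finger at about (625,225) in the right panel. I'll shift 7.5 mm out, then go down.

Call:
apply_moves --pt "-7.5 0 2.6" --pt "0 0 0" --pt "0 25 0" --pt "0 25 0" --pt "0 15 0" --pt "0 15 0" --pt "0 0 0" --twist '[0, 0, 0, 0, 0, 0, 0]'

```text
time: 3.92
tcp_pos: [0.5288, 0.0914, 0.1023]
ee_rot: [-1.229, 1.181, -1.18]
wrist_force: [-0.6, 0.4, -0.2]
width: 0.363
```

```bash
python3 -c "
from h import *
to(.527,.089,.10)"
```

```text
t 3.92 p [0.5288 0.0914 0.1023] xang -87.75 down -1.0 F [-0.6  0.4 -0.2] w 0.363 | tool d mm [ 2.3  2.3 -1.9]
```

Call:
apply_moves --pt "0 0 0" --pt "0 0 0" --pt "0 0 0" --pt "0 0 0" --twist '[0, 0, 0, 0]' --jaw 0 --force 30

```text
time: 4.42
tcp_pos: [0.5294, 0.0915, 0.1032]
ee_rot: [-1.227, 1.18, -1.18]
wrist_force: [-0.8, 0.2, 0.4]
width: -0.003
```

Run:
```python
from h import *
to(.527,.089,.10)
# arc, in tool coords: x=-makery, -y=up ; 
th0=np.arctan2(0.118-.055,.2165)-np.arctan2(35,224); print('th0',th0)
r=np.hypot(224,35);a0=np.arctan2(35,224)
ths=np.linspace(.125,1.85,36); p=np.c_[-r*np.cos(ths+a0),-r*np.sin(ths+a0)]
print(np.diff(p,axis=0).round(1).tolist())
```

```text
t 4.42 p [0.5294 0.0915 0.1032] xang -87.76 down -1.0 F [-0.8  0.2  0.4] w -0.003 | tool d mm [ 2.4  3.2 -2.5]
th0 0.1281764697235861
[[3.4, -10.7], [3.9, -10.5], [4.4, -10.3], [4.9, -10.0], [5.4, -9.8], [5.9, -9.5], [6.3, -9.2], [6.8, -8.9], [7.2, -8.6], [7.6, -8.2], [8.0, -7.8], [8.4, -7.4], [8.7, -7.0], [9.1, -6.5], [9.4, -6.1], [9.7, -5.6], [9.9, -5.1], [10.2, -4.6], [10.4, -4.1], [10.6, -3.6], [10.7, -3.1], [10.9, -2.6], [11.0, -2.0], [11.1, -1.5], [11.1, -0.9], [11.2, -0.4], [11.2, 0.2], [11.1, 0.7], [11.1, 1.3], [11.0, 1.8], [10.9, 2.4], [10.8, 2.9], [10.6, 3.4], [10.5, 3.9], [10.2, 4.4]]
```

The jaw shut fully, so it isn't holding the bar. I need to look.

```bash
python3 -c "
from h import *
b=shot('side','s2.png'); t=shot('top','t2.png')
c=cv2.resize(b['img'][150:240,240:320],(480,540),interpolation=cv2.INTER_CUBIC)
a=cv2.resize(t['img'][150:240,185:235],(300,540),interpolation=cv2.INTER_CUBIC)
cv2.imwrite('pics/c3.png',np.hstack([c,a])[:,:,::-1])
st=read_state();print(((proj(b,[st['tcp_pos']])-[240,150])*6).round())
for z in(.09,.1,.118): print(z,[((proj(b,[[x,y,z]])-[240,150])*6).round()[0].tolist() for x,y in((.483,.088),(.573,.0915))])
"
```

```text
[[300. 322.]]
0.09 [[359.0, 284.0], [235.0, 382.0]]
0.1 [[360.0, 273.0], [236.0, 372.0]]
0.118 [[363.0, 254.0], [237.0, 353.0]]
```

View pics/c3.png

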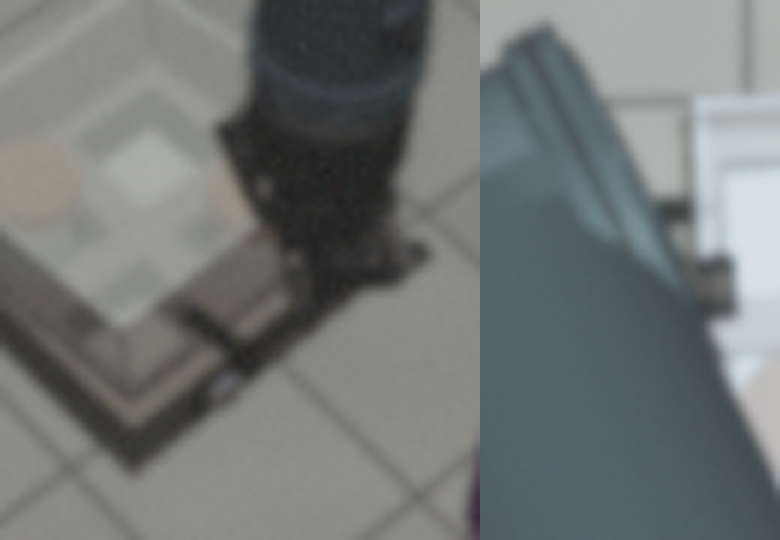

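```bash
python3 -c "
from h import *
b=load('s1.png');t=load('t2.png')
# c2 right panel coords (x400 offset), scale 4
for n,P in(('inner',[.525,.0816-.018,.187]),('outer',[.525,.0816+.018,.187]),('mid',[.525,.0816,.181])): print(n,((proj(b,[P])-[230,120])*4+[400,0]).round())
for z in(.09,.118): print([((proj(t,[[x,y,z]])-[185,150])*6+[480,0]).round()[0].tolist() for x,y in((.483,.088),(.573,.0915))])
g=cv2.cvtColor(load('top0.png')['img'],cv2.COLOR_RGB2GRAY)
for v in(195,200,205,210): print(v,g[v,196:232])
"
```

```text
inner [[626. 245.]]
outer [[660. 276.]]
mid [[642. 265.]]
[[613.0, 422.0], [604.0, 216.0]]
[[607.0, 419.0], [598.0, 208.0]]
195 [166 166 166 166 166 163 143 104  72  68  82 118 152 166 167 167 167 167
 165 165 162 152 137 125 130 157 187 195 190 188 196 206 211 211 211 211]
200 [167 167 167 167 167 162 145 107  75  68  80 114 149 164 166 166 166 165
 165 164 164 157 145 133 128 148 177 192 193 189 189 191 194 195 194 194]
205 [168 168 168 168 167 163 148 115  80  68  71  99 134 156 164 165 164 165
 164 164 164 163 160 147 130 140 169 190 194 193 192 192 192 192 192 192]
210 [167 167 167 167 167 165 153 126  90  69  70  89 124 152 163 163 164 164
 164 163 163 163 161 150 135 138 165 189 194 188 185 192 200 203 199 191]
```

Call:
apply_moves --pt "0 -5 0" --pt "0 -5 0" --pt "0 -5 0" --pt "0 -5 0" --pt "0 -5 0" --pt "0 0 0" --twist '[0, 0, 0, 0, 0, 0]'

```text
time: 5.28
tcp_pos: [0.5297, 0.0915, 0.1284]
ee_rot: [-1.227, 1.18, -1.181]
wrist_force: [0.8, 0.5, 0.4]
width: -0.001
```

```bash
python3 -c "
from h import *
to(.527,.089,.10)"
```

```text
t 5.28 p [0.5297 0.0915 0.1284] xang -87.76 down -1.0 F [0.8 0.5 0.4] w -0.001 | tool d mm [ 2.4 28.4 -2.8]
```

There was no contact while lifting, so the bar is below the tips. The side camera also draws the gripper about 4 px high, which means my height came out too large and the lid is practically shut (bar z≈0.09). I'll reopen and go lower.

Call:
apply_moves --pt "0 0 0" --pt "0 0 0" --pt "0 0 0" --pt "0 15 0" --pt "0 15 0" --pt "0 10 0" --pt "0 8 0" --pt "0 8 0" --pt "0 0 0" --twist '[0, 0, 0, 0, 0, 0, 0, 0, 0]' --jaw 0.36

```text
time: 6.4
tcp_pos: [0.5289, 0.0914, 0.0714]
ee_rot: [-1.228, 1.181, -1.18]
wrist_force: [-0.9, -0.4, -0.4]
width: 0.358
```

Call:
apply_moves --pt "0 0 0" --pt "0 0 0" --pt "0 0 0" --pt "0 0 0" --twist '[0, 0, 0, 0]' --jaw 0 --force 30

```text
time: 6.9
tcp_pos: [0.5296, 0.0917, 0.0723]
ee_rot: [-1.227, 1.18, -1.18]
wrist_force: [0.5, 0.7, 1.8]
width: 0.128
```

The bar is gripped, with a width of 11 mm against its 12 mm diameter. Next comes the arc; these are the increments.

Run:
```python
import numpy as np
r=np.hypot(224,35);a0=np.arctan2(35,224)
ths=np.linspace(.015,1.85,41); p=np.c_[-r*np.cos(ths+a0),-r*np.sin(ths+a0)]
d=np.diff(p,axis=0).round(1); 
for i in (0,20): print([[a,b,0] for a,b in d[i:i+20].tolist()])
for k in(0,10,20,30,40): print(k,ths[k].round(2),(p[k]-p[0]).round(1))
```

```text
[[2.0, -10.2, 0], [2.5, -10.1, 0], [2.9, -10.0, 0], [3.4, -9.8, 0], [3.8, -9.7, 0], [4.3, -9.5, 0], [4.7, -9.3, 0], [5.1, -9.1, 0], [5.5, -8.8, 0], [5.9, -8.5, 0], [6.3, -8.3, 0], [6.7, -8.0, 0], [7.0, -7.7, 0], [7.4, -7.3, 0], [7.7, -7.0, 0], [8.0, -6.6, 0], [8.3, -6.2, 0], [8.6, -5.9, 0], [8.9, -5.5, 0], [9.1, -5.0, 0]]
[[9.3, -4.6, 0], [9.5, -4.2, 0], [9.7, -3.7, 0], [9.9, -3.3, 0], [10.0, -2.8, 0], [10.1, -2.4, 0], [10.2, -1.9, 0], [10.3, -1.4, 0], [10.4, -1.0, 0], [10.4, -0.5, 0], [10.4, -0.0, 0], [10.4, 0.5, 0], [10.4, 0.9, 0], [10.3, 1.4, 0], [10.2, 1.9, 0], [10.1, 2.3, 0], [10.0, 2.8, 0], [9.9, 3.3, 0], [9.7, 3.7, 0], [9.5, 4.2, 0]]
0 0.02 [0. 0.]
10 0.47 [ 40.1 -95. ]
20 0.93 [ 118.1 -162.4]
30 1.39 [ 217.9 -188.3]
40 1.85 [ 318.8 -167.3]
```

Call:
apply_moves --pt "2.0 -10.2 0" --pt "2.5 -10.1 0" --pt "2.9 -10.0 0" --pt "3.4 -9.8 0" --pt "3.8 -9.7 0" --pt "4.3 -9.5 0" --pt "4.7 -9.3 0" --pt "5.1 -9.1 0" --pt "5.5 -8.8 0" --pt "5.9 -8.5 0" --twist '[0, 0, 0, 0, 0, 0, 0, 0, 0, 0]'

```text
time: 8.15
tcp_pos: [0.5313, 0.0407, 0.1651]
ee_rot: [-1.233, 1.182, -1.193]
wrist_force: [12.8, -21.4, -24.6]
width: 0.124
```

The forces are unexpectedly high (pulling y -21, z -25), so I'll look before continuing.

```bash
python3 -c "
from h import *
b=shot('side','s3.png'); t=shot('top','t3.png')
c=cv2.resize(b['img'][110:235,220:320],(480,600),interpolation=cv2.INTER_CUBIC)
a=cv2.resize(t['img'][150:275,205:270],(312,600),interpolation=cv2.INTER_CUBIC)
cv2.imwrite('pics/c4.png',np.hstack([c,a])[:,:,::-1])
to(.5,0,.1)
"
```

```text
t 8.25 p [0.5313 0.0402 0.1657] xang -88.24 down -1.0 F [ 10.1 -20.6 -18.9] w 0.125 | tool d mm [ 38.5  66.2 -32.4]
```

View pics/c4.png

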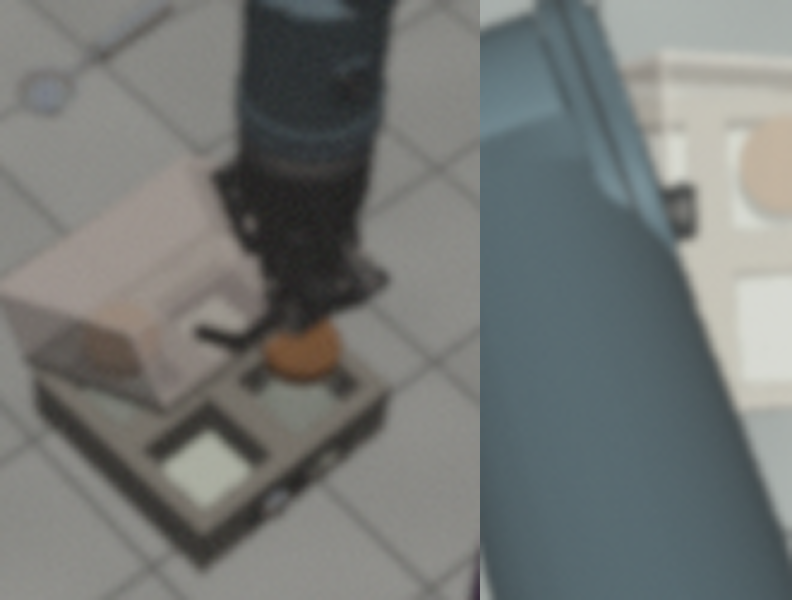

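```bash
python3 -c "
from h import *
b=load('s3.png');s0=load('side0.png');t=load('t3.png')
f=lambda P:((proj(b,P)-[220,110])*4.8).round().tolist()
st=read_state();p=st['tcp_pos']
print('tcp',f([p]),'bar18',f([p+[0.045,.0017,.018]]),'bar38',f([p+[0.045,.0017,.038]]))
# base corners with centre c, yaw 2.2
for c in((.532,-.032),(.532,-.037)):
  y=np.radians(2.2);X=np.array([np.cos(y),np.sin(y)]);Y=np.array([-np.sin(y),np.cos(y)])
  for sx,sy in((1,1),(-1,1),(1,-1)):
    q=np.array(c)+.089*(sx*X+sy*Y); print(c,sx,sy,'top rim',f([[*q,.055]]),'bottom',f([[*q,0]]))
  for sx,sy in((1,1),(-1,-1),):
    q=np.array(c)+.043*(sx*X+sy*Y); print('well top px',((proj(t,[[*q,.012],[*q,.055]])-[205,150])*4.8+[480,0]).round().tolist(), 'side',f([[*q,.012]]))
"
```

```text
tcp [[285.0, 344.0]] bar18 [[233.0, 367.0]] bar38 [[233.0, 348.0]]
(0.532, -0.032) 1 1 top rim [[199.0, 531.0]] bottom [[198.0, 572.0]]
(0.532, -0.032) -1 1 top rim [[390.0, 381.0]] bottom [[383.0, 425.0]]
(0.532, -0.032) 1 -1 top rim [[26.0, 366.0]] bottom [[32.0, 410.0]]
well top px [[632.0, 186.0], [630.0, 178.0]] side [[203.0, 481.0]]
well top px [[787.0, 326.0], [791.0, 323.0]] side [[211.0, 339.0]]
(0.532, -0.037) 1 1 top rim [[194.0, 526.0]] bottom [[194.0, 567.0]]
(0.532, -0.037) -1 1 top rim [[385.0, 377.0]] bottom [[378.0, 421.0]]
(0.532, -0.037) 1 -1 top rim [[22.0, 361.0]] bottom [[28.0, 405.0]]
well top px [[640.0, 186.0], [638.0, 177.0]] side [[198.0, 476.0]]
well top px [[796.0, 326.0], [800.0, 322.0]] side [[206.0, 335.0]]
```

Everything is consistent if the real fingertips sit about 20 mm above the reported TCP, with the hinge at y≈-0.127. That puts the lid at 0.58 rad now and 0.11 rad at the start, with the bar z being 42 mm above the TCP reading. I'll relax inward, then continue along the correct arc.

Call:
apply_moves --pt "6 0 0" --pt "0 0 0" --twist '[0, 0]'

```text
time: 8.5
tcp_pos: [0.5314, 0.0396, 0.1664]
ee_rot: [-1.23, 1.181, -1.188]
wrist_force: [7.1, -11.5, -11.3]
width: 0.127
```

Run:
```python
from h import *
to(.5286,.0407,.165)
r=226.7;a0=np.arctan2(35,224)
ths=np.linspace(.6,1.85,31); p=np.c_[-r*np.cos(ths+a0),-r*np.sin(ths+a0)]
d=np.diff(p,axis=0).round(1); 
for i in (0,15): print([[a,b,0] for a,b in d[i:i+15].tolist()])
for k in range(0,31,5): print(k,ths[k].round(2),'y',(-.127-p[k,0]/1000).round(4),'z',(.013-p[k,1]/1000).round(4))
```

```text
t 8.5 p [0.5314 0.0396 0.1664] xang -88.02 down -1.0 F [  7.1 -11.5 -11.3] w 0.127 | tool d mm [-1.2  1.4 -2.8]
[[6.6, -6.7, 0], [6.9, -6.5, 0], [7.2, -6.2, 0], [7.4, -5.9, 0], [7.6, -5.6, 0], [7.9, -5.2, 0], [8.1, -4.9, 0], [8.3, -4.6, 0], [8.5, -4.2, 0], [8.6, -3.9, 0], [8.8, -3.5, 0], [8.9, -3.1, 0], [9.0, -2.7, 0], [9.1, -2.4, 0], [9.2, -2.0, 0]]
[[9.3, -1.6, 0], [9.4, -1.2, 0], [9.4, -0.8, 0], [9.4, -0.4, 0], [9.4, -0.0, 0], [9.4, 0.4, 0], [9.4, 0.8, 0], [9.4, 1.1, 0], [9.3, 1.5, 0], [9.2, 1.9, 0], [9.2, 2.3, 0], [9.1, 2.7, 0], [8.9, 3.1, 0], [8.8, 3.4, 0], [8.6, 3.8, 0]]
0 0.6 y 0.0381 z 0.1684
5 0.81 y 0.0024 z 0.1991
10 1.02 y -0.0389 z 0.2219
15 1.23 y -0.084 z 0.2356
20 1.43 y -0.131 z 0.2397
25 1.64 y -0.1778 z 0.2339
30 1.85 y -0.2224 z 0.2187
```

Call:
apply_moves --pt "6 0 3" --pt "6.6 -6.7 0" --pt "6.9 -6.5 0" --pt "7.2 -6.2 0" --pt "7.4 -5.9 0" --pt "7.6 -5.6 0" --pt "7.9 -5.2 0" --twist '[0, 0, 0, 0, 0, 0, 0]'

```text
time: 9.38
tcp_pos: [0.5333, -0.0029, 0.2031]
ee_rot: [-1.231, 1.184, -1.176]
wrist_force: [-6.9, 2.8, -2.4]
width: 0.124
```

```bash
python3 -c "
from h import *
to(.5356,-.006,.2043)"
```

```text
t 9.38 p [ 0.5333 -0.0029  0.2031] xang -87.67 down -1.0 F [-6.9  2.8 -2.4] w 0.124 | tool d mm [ 3.2 -1.2  2.1]
```

Forces are low now. Continuing.

Call:
apply_moves --pt "8.1 -4.9 -1" --pt "8.3 -4.6 -1" --pt "8.5 -4.2 0" --pt "8.6 -3.9 0" --pt "8.8 -3.5 0" --pt "8.9 -3.1 0" --pt "9.0 -2.7 0" --pt "9.1 -2.4 0" --pt "9.2 -2.0 0" --twist '[0, 0, 0, 0, 0, 0, 0, 0, 0]'

```text
time: 10.5
tcp_pos: [0.5371, -0.0819, 0.2358]
ee_rot: [-1.227, 1.18, -1.179]
wrist_force: [-5.6, 4.1, 5.8]
width: 0.125
```

```bash
python3 -c "
from h import *
to(.539,-.084,.2356)"
```

```text
t 10.5 p [ 0.5371 -0.0819  0.2358] xang -87.71 down -1.0 F [-5.6  4.1  5.8] w 0.125 | tool d mm [2.1 0.2 1.8]
```

Call:
apply_moves --pt "9.3 -1.6 -1" --pt "9.4 -1.2 -1" --pt "9.4 -0.8 0" --pt "9.4 -0.4 0" --pt "9.4 0 0" --pt "9.4 0.4 0" --pt "9.4 0.8 0" --pt "9.4 1.1 0" --pt "9.3 1.5 0" --pt "9.2 1.9 0" --pt "9.2 2.3 0" --pt "9.1 2.7 0" --pt "8.9 3.1 0" --pt "0 0 0" --twist '[0, 0, 0, 0, 0, 0, 0, 0, 0, 0, 0, 0, 0, 0]'

```text
time: 12.25
tcp_pos: [0.5417, -0.2055, 0.2249]
ee_rot: [-1.225, 1.177, -1.185]
wrist_force: [7.7, -2.0, 0.1]
width: 0.12
```

```bash
python3 -c "
from h import *
to(.5423,-.205,.2255)"
```

```text
t 12.25 p [ 0.5417 -0.2055  0.2249] xang -87.82 down -1.0 F [ 7.7 -2.   0.1] w 0.12 | tool d mm [-0.5 -0.6  0.7]
```

Lid at ≈1.77 rad. Releasing, lifting clear and heading towards jar_a.

Call:
apply_moves --pt "0 0 0" --pt "0 0 0" --pt "0 -10 0" --pt "0 -30 0" --pt "0 -40 0" --pt "0 -30 0" --pt "-45.7 0 -9.2" --pt "-45.7 0 -9.2" --pt "-45.7 0 -9.2" --pt "-45.7 0 -9.2" --pt "-45.7 0 -9.2" --pt "-45.7 0 -9.2" --pt "-45.7 0 -9.2" --pt "-45.7 0 -9.2" --pt "-45.7 0 -9.2" --pt "-45.7 0 -9.2" --pt "-45.7 0 -9.2" --pt "0 0 0" --twist '[0, 0, 0, 0, 0, 0, 0, 0, 0, 0, 0, 0, 0, 0, 0, 0, 0, 0]' --jaw 0.4

```text
time: 14.5
tcp_pos: [0.417, 0.2987, 0.3353]
ee_rot: [-1.229, 1.176, -1.174]
wrist_force: [0.5, -0.6, -0.4]
width: 0.402
```

Call:
apply_moves --pt "0 10 0" --pt "0 10 0" --pt "0 10 0" --pt "0 10 0" --pt "0 10 0" --pt "0 10 0" --pt "0 10 0" --pt "0 10 0" --pt "0 10 0" --pt "0 0 0" --pt "0 0 0" --twist '[-10, -10, -10, -10, -10, -10, -10, -10, -10, -10, 0]' --jaw 0.85

```text
time: 15.88
tcp_pos: [0.4196, 0.2938, 0.2447]
ee_rot: [-1.565, -0.165, 0.166]
wrist_force: [0.3, -0.5, 0.1]
width: 0.847
```

```bash
python3 -c "
from h import *
to(.421,.293,.14); print(read_state()['qpos'].round(2))
b=shot('side','s4.png'); t=shot('top','t4.png')
a=cv2.resize(t['img'][140:270,100:320],(660,390),interpolation=cv2.INTER_CUBIC)
c=cv2.resize(b['img'][100:300,230:400],(340,400),interpolation=cv2.INTER_CUBIC)[:390]
cv2.imwrite('pics/c5.png',cv2.resize(np.hstack([a,c]),(800,312))[:,:,::-1]) if 0 else cv2.imwrite('pics/c5.png',np.vstack([a,cv2.copyMakeBorder(cv2.resize(b['img'][120:225,200:400],(400,210)),0,0,0,260,0)])[:,:,::-1])
"
```

```text
t 15.88 p [0.4196 0.2938 0.2447] xang 12.08 down -1.0 F [ 0.3 -0.5  0.1] w 0.847 | tool d mm [  1.2 104.7  -1. ]
[ 0.05  0.4  -0.95  1.81  0.37  1.11 -0.81]
```

View pics/c5.png

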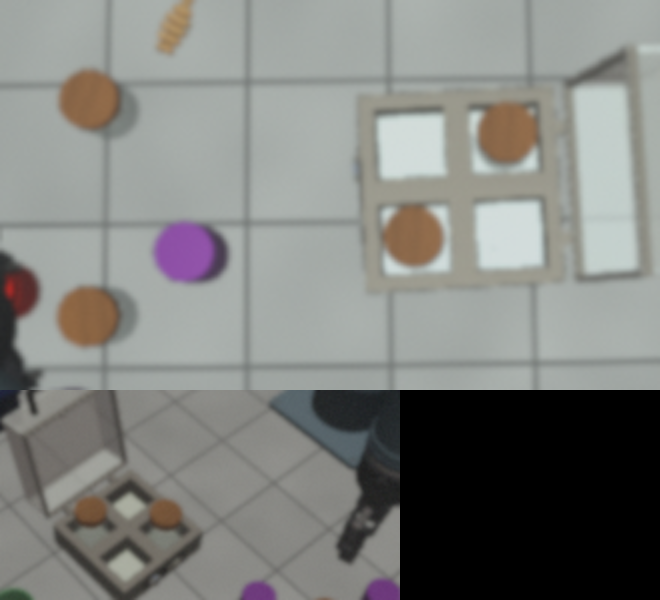

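The lid stands open, the wells are clearly visible, and the stays are still in cell1 and cell2. The gripper appears further left than jar_a, so I'll check its projection against the reported pose.

```bash
python3 -c "
from h import *
b=load('s4.png'); t=load('t4.png')
p=read_state()['tcp_pos']
for dz in(0,.02): print('side',proj(b,[p+[0,0,dz]]).round(1),'top',proj(t,[p+[0,0,dz]]).round(1))
g=lambda im:cv2.cvtColor(im['img'],cv2.COLOR_RGB2HSV)
a=cv2.resize(b['img'][150:250,330:430],(390,390),interpolation=cv2.INTER_CUBIC)
c=cv2.resize(t['img'][200:300,60:160],(390,390),interpolation=cv2.INTER_CUBIC)
cv2.imwrite('pics/c6.png',np.hstack([a,c])[:,:,::-1])
"
```

```text
side [[376.1 202.1]] top [[110.4 246.5]]
side [[378.  197.9]] top [[107.7 246.6]]
```

View pics/c6.png

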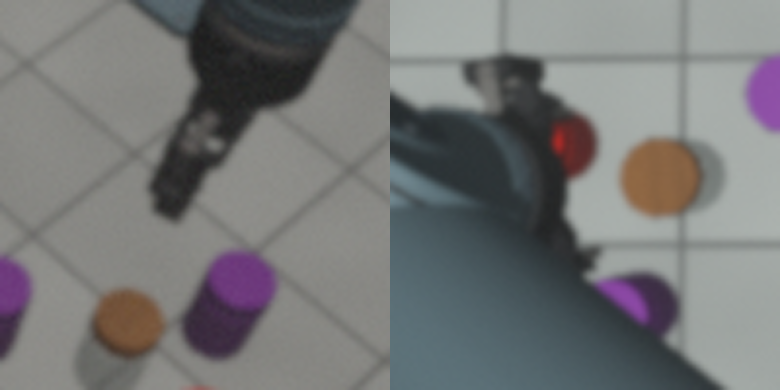

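```bash
python3 -c "
from h import *
t=load('t4.png'); b=load('s4.png')
f=lambda u,v:(100+u/3-.33,140+v/3-.33)
P=onz(t,[f(358,97),f(553,90),f(564,284),f(368,292)],.055);print(P.round(4),P.mean(0).round(4))
hsv=cv2.cvtColor(t['img'],cv2.COLOR_RGB2HSV)
m=cv2.inRange(hsv,(5,90,60),(16,210,220)); m=cv2.morphologyEx(m,cv2.MORPH_OPEN,np.ones((3,3)))
n,l,st,c=cv2.connectedComponentsWithStats(m)
for i in range(1,n):
  if st[i,4]>60:
    for z in (.09,.102): print('cap',c[i].round(1),z,st[i],onz(t,[c[i]],z)[0].round(4))
w=((hsv[:,:,2]>200)&(hsv[:,:,1]<25)).astype(np.uint8); n,l,st,c=cv2.connectedComponentsWithStats(w)
for i in range(1,n):
  if st[i,4]>150: x,y,ww,h=st[i,:4]; print('floor',st[i],c[i].round(1),onz(t,[c[i]],.012)[0].round(4))
hs=cv2.cvtColor(b['img'],cv2.COLOR_RGB2HSV); w=((hs[:,:,2]>170)&(hs[:,:,1]<40)).astype(np.uint8); n,l,st,c=cv2.connectedComponentsWithStats(w)
for i in range(1,n):
  if st[i,4]>60: print('side floor',st[i],c[i].round(1),onz(b,[c[i]],.012)[0].round(4))
"
```

```text
[[ 0.6147  0.0587  0.055 ]
 [ 0.6191 -0.1176  0.055 ]
 [ 0.4442 -0.124   0.055 ]
 [ 0.4394  0.0507  0.055 ]] [ 0.5294 -0.033   0.055 ]
cap [129.5 172.7] 0.09 [121 164  18  18 266] [0.6106 0.2934 0.09  ]
cap [129.5 172.7] 0.102 [121 164  18  18 266] [0.6089 0.2902 0.102 ]
cap [268.9 183.4] 0.09 [260 175  19  18 271] [ 0.5777 -0.0742  0.09  ]
cap [268.9 183.4] 0.102 [260 175  19  18 271] [ 0.5763 -0.0737  0.102 ]
cap [237.4 218.2] 0.09 [229 209  18  19 261] [0.4876 0.009  0.09  ]
cap [237.4 218.2] 0.102 [229 209  18  19 261] [0.4871 0.0087 0.102 ]
cap [129.  245.1] 0.09 [120 236  19  19 288] [0.4206 0.292  0.09  ]
cap [129.  245.1] 0.102 [120 236  19  19 288] [0.4207 0.2889 0.102 ]
floor [293 170  17  42 620] [300.8 190.5] [ 0.5661 -0.1669  0.012 ]
floor [226 179  22  20 396] [236.6 188.3] [0.5745 0.0127 0.012 ]
floor [259 208  21  21 417] [269.1 217.9] [ 0.4907 -0.0768  0.012 ]
floor [295 213  16  17 236] [302.7 221. ] [ 0.4807 -0.1701  0.012 ]
side floor [257 203  12  10  78] [262.5 207.5] [0.5659 0.0051 0.012 ]
```

Maker centre ≈ (0.5305, -0.0328) with yaw ≈ 2°, giving cell0 ≈ (0.489, -0.077) and cell3 ≈ (0.572, 0.012). Descending on jar_a with the jaw fully open.

Call:
apply_moves --pt "1 30 0" --pt "0 30 2" --pt "0 30 0" --pt "0 30 0" --pt "0 20 0" --pt "0 15 0" --pt "0 10 0" --pt "0 0 0" --twist '[0, 0, 0, 0, 0, 0, 0, 0]' --jaw 1.0

```text
time: 16.98
tcp_pos: [0.4195, 0.2971, 0.0794]
ee_rot: [-1.565, -0.167, 0.168]
wrist_force: [0.0, -0.3, 0.6]
width: 0.997
```

```bash
python3 -c "
from h import *
to(.421,.292,.028)"
```

```text
t 16.98 p [0.4195 0.2971 0.0794] xang 12.23 down -1.0 F [ 0.  -0.3  0.6] w 0.997 | tool d mm [ 0.4 51.4 -5.3]
```

Call:
apply_moves --pt "0 0 -5.3" --pt "0 6 0" --pt "0 6 0" --pt "0 6 0" --pt "0 6 0" --pt "0 0 0" --twist '[0, 0, 0, 0, 0, 0]'

```text
time: 17.73
tcp_pos: [0.4204, 0.2918, 0.055]
ee_rot: [-1.565, -0.167, 0.169]
wrist_force: [-0.8, -0.4, 1.1]
width: 1.0
```

```bash
python3 -c "
from h import *
to(.421,.292,.028)
b=shot('side','s5.png');
cv2.imwrite('pics/c7.png',cv2.resize(b['img'][190:270,320:420],(750,600),interpolation=cv2.INTER_CUBIC)[:,:,::-1])
p=read_state()['tcp_pos'];print((proj(b,[p,p+[0,0,.02]])-[320,190])*7.5)"
```

```text
t 17.73 p [0.4204 0.2918 0.055 ] xang 12.26 down -1.0 F [-0.8 -0.4  1.1] w 1.0 | tool d mm [ 0.7 27.   0.1]
[[297.14918232 340.93335099]
 [307.96162998 317.46684771]]
```

View pics/c7.png

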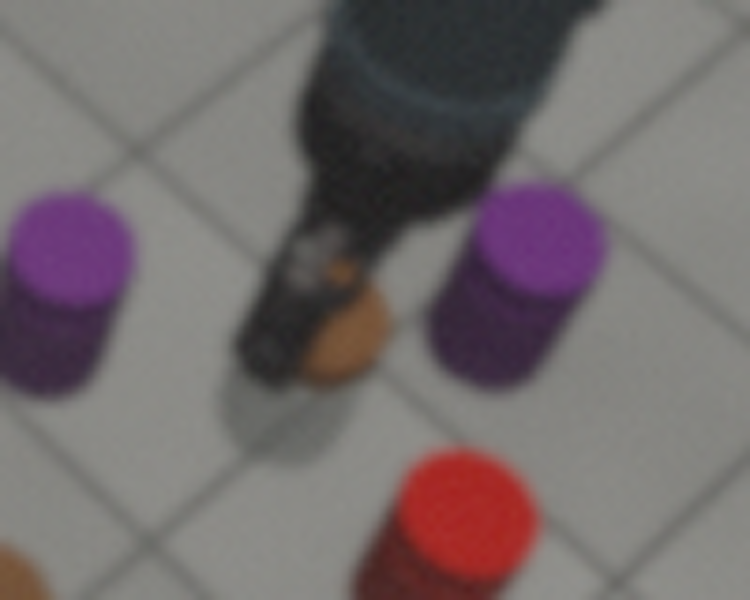

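The finger is beside the cap, laterally centred on the jar, with its tip near cap height. Continuing down.

Call:
apply_moves --pt "0 6 0" --pt "0 6 0" --pt "0 6 0" --pt "0 6 0" --pt "0 4 0" --pt "0 0 0" --twist '[0, 0, 0, 0, 0, 0]'

```text
time: 18.52
tcp_pos: [0.4205, 0.2919, 0.0273]
ee_rot: [-1.564, -0.167, 0.168]
wrist_force: [-1.1, 0.2, 0.8]
width: 0.998
```

Call:
apply_moves --pt "0 0 0" --pt "0 0 0" --pt "0 0 0" --pt "0 0 0" --pt "0 0 0" --twist '[0, 0, 0, 0, 0]' --jaw 0 --force 30

```text
time: 19.15
tcp_pos: [0.4211, 0.2923, 0.028]
ee_rot: [-1.564, -0.168, 0.167]
wrist_force: [0.5, -0.4, 5.4]
width: 0.626
```

```bash
python3 -c "
from h import *
to(.421,.292,.028); print(read_state()['wrist_torque'])"
```

```text
t 19.15 p [0.4211 0.2923 0.028 ] xang 12.24 down -1.0 F [ 0.5 -0.4  5.4] w 0.626 | tool d mm [-0.2 -0.  -0.2]
[-0.09773027  0.07014284  0.01506106]
```

Jar gripped (53 mm). Lift and check the weight.

Call:
apply_moves --pt "0 -5 0" --pt "0 -15 0" --pt "0 -30 0" --pt "0 -30 0" --pt "0 -30 0" --pt "0 -30 0" --pt "0 0 0" --twist '[0, 0, 0, 0, 0, 0, 0]' --force 40

```text
time: 20.02
tcp_pos: [0.4217, 0.2929, 0.1698]
ee_rot: [-1.563, -0.171, 0.165]
wrist_force: [1.0, 0.1, -3.8]
width: 0.621
```

Call:
apply_moves --pt "-0.7 0 -20" --pt "-1.3 0 -40" --pt "-1.3 0 -40" --pt "-1.3 0 -40" --pt "-1.3 0 -40" --pt "-1.3 0 -40" --pt "-1.3 0 -40" --pt "-1.3 0 -40" --pt "-1.2 0 -38" --pt "-1.2 0 -30" --pt "0 0 0" --pt "0 0 0" --twist '[0, 0, 0, 0, 0, 0, 0, 0, 0, 0, 0, 0]'

```text
time: 21.52
tcp_pos: [0.486, -0.0695, 0.1668]
ee_rot: [-1.563, -0.167, 0.169]
wrist_force: [-0.4, 1.0, -3.0]
width: 0.62
```

```bash
python3 -c "
from h import *
to(.489,-.0773,.040)"
```

```text
t 21.52 p [ 0.486  -0.0695  0.1668] xang 12.28 down -1.0 F [-0.4  1.  -3. ] w 0.62 | tool d mm [  1.4 126.8  -8.4]
```

Holding (about 3 N). Fine alignment and lower to just above the rim, then view.

Call:
apply_moves --pt "1.4 0 -8.4" --pt "0 15 0" --pt "0 20 0" --pt "0 15 0" --pt "0 10 0" --pt "0 0 0" --twist '[0, 0, 0, 0, 0, 0]'

```text
time: 22.28
tcp_pos: [0.4894, -0.0779, 0.1067]
ee_rot: [-1.564, -0.167, 0.169]
wrist_force: [0.2, 0.4, -2.2]
width: 0.623
```

```bash
python3 -c "
from h import *
to(.489,-.0773,.040)
b=shot('side','s6.png');t=shot('top','t6.png')
a=cv2.resize(b['img'][120:220,210:310],(480,480),interpolation=cv2.INTER_CUBIC)
c=cv2.resize(t['img'][170:250,220:270],(300,480),interpolation=cv2.INTER_CUBIC)
cv2.imwrite('pics/c8.png',np.hstack([a,c])[:,:,::-1])
p=read_state()['tcp_pos']; bz=p[2]-.028
print('jar bottom z',bz,'proj bottom',((proj(b,[[p[0],p[1],bz],[p[0],p[1],bz+.09]])-[210,120])*4.8).round().tolist(),'cell0 rim ctr, floor',((proj(b,[[.489,-.0773,.055],[.489,-.0773,.012]])-[210,120])*4.8).round().tolist())
"
```

```text
t 22.27 p [ 0.4894 -0.0779  0.1067] xang 12.27 down -1.0 F [ 0.2  0.4 -2.2] w 0.623 | tool d mm [-0.2 66.7  0.6]
jar bottom z 0.07981916039162908 proj bottom [[259.0, 233.0], [261.0, 149.0]] cell0 rim ctr, floor [[261.0, 254.0], [260.0, 289.0]]
```

View pics/c8.png

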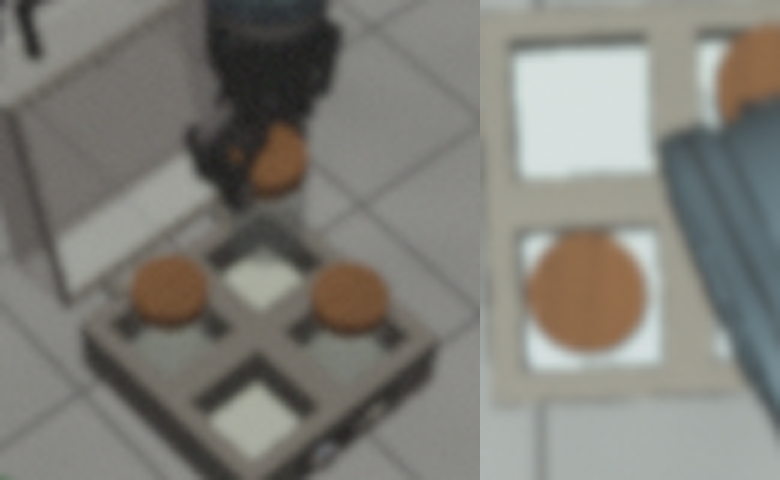

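```bash
cat > edge.py <<'E'
from h import *
def circ(c,z,r=.027): a=np.linspace(0,2*np.pi,90); return np.c_[c[0]+r*np.cos(a),c[1]+r*np.sin(a),0*a+z]
def chk(b,c,zt,nm):
    e=np.vstack([proj(b,circ(c,zt)),proj(b,circ(c,zt-.02))]); hsv=cv2.cvtColor(b['img'],cv2.COLOR_RGB2HSV).astype(int)
    m=((hsv[...,0]<=18)&(hsv[...,1]>70)&(hsv[...,2]>40))
    lo=np.floor(e.min(0)-6).astype(int);hi=np.ceil(e.max(0)+7).astype(int)
    ys,xs=np.nonzero(m[lo[1]:hi[1],lo[0]:hi[0]]); print(nm,'pred u',e[:,0].min().round(1),e[:,0].max().round(1),'v',e[:,1].min().round(1),e[:,1].max().round(1),'| seen u',xs.min()+lo[0],xs.max()+lo[0]+1,'v',ys.min()+lo[1],ys.max()+lo[1]+1)
E
python3 -c "
from edge import *
b=load('s6.png')
chk(b,(.4894,-.0779),.1699,'held'); chk(b,(.5763,-.0737),.102,'st1'); chk(b,(.4871,.0087),.102,'st2')"
```

```text
held pred u 256.0 273.1 v 144.4 161.5 | seen u 257 274 v 145 161
st1 pred u 236.2 253.0 v 171.8 188.9 | seen u 237 253 v 173 188
st2 pred u 273.6 290.6 v 173.4 190.5 | seen u 275 291 v 175 190
```

The held jar matches its predicted outline within 1 px, with the same bias as the seated jars. Lowering slowly.

Call:
apply_moves --pt "0 6 0" --pt "0 6 0" --pt "0 6 0" --pt "0 6 0" --pt "0 6 0" --pt "0 6 0" --pt "0 0 0" --twist '[0, 0, 0, 0, 0, 0, 0]'

```text
time: 23.25
tcp_pos: [0.4896, -0.0781, 0.0711]
ee_rot: [-1.564, -0.167, 0.169]
wrist_force: [0.7, -0.4, -3.1]
width: 0.621
```

```bash
python3 -c "
from h import *
to(.489,-.0773,.040)"
```

```text
t 23.25 p [ 0.4896 -0.0781  0.0711] xang 12.25 down -1.0 F [ 0.7 -0.4 -3.1] w 0.621 | tool d mm [-0.4 31.1  0.9]
```

Bottom is at 43 mm, inside the well mouth (rim 55), with no contact. Continuing.

Call:
apply_moves --pt "0 5 0.5" --pt "0 5 0" --pt "0 5 0" --pt "0 4 0" --pt "0 4 0" --pt "0 3 0" --pt "0 2 0" --pt "0 0 0" --twist '[0, 0, 0, 0, 0, 0, 0, 0]'

```text
time: 24.25
tcp_pos: [0.4899, -0.0776, 0.0435]
ee_rot: [-1.564, -0.168, 0.168]
wrist_force: [0.4, -0.6, -2.2]
width: 0.623
```

Call:
apply_moves --pt "0 1 0" --pt "0 1 0" --pt "0 1 0" --pt "0 0 0" --twist '[0, 0, 0, 0]'

```text
time: 24.75
tcp_pos: [0.4899, -0.0777, 0.0405]
ee_rot: [-1.564, -0.168, 0.168]
wrist_force: [0.1, 0.7, -2.0]
width: 0.621
```

Call:
apply_moves --pt "0 1 0" --pt "0 1 0" --pt "0 0 0" --twist '[0, 0, 0]'

```text
time: 25.12
tcp_pos: [0.4902, -0.0777, 0.0399]
ee_rot: [-1.566, -0.168, 0.168]
wrist_force: [-4.5, 0.2, 14.8]
width: 0.618
```

Seated at a reading of 0.040, as predicted. Release slightly and retreat upward.

Call:
apply_moves --pt "0 -1 0" --pt "0 0 0" --pt "0 0 0" --pt "0 0 0" --twist '[0, 0, 0, 0]' --jaw 0.76

```text
time: 25.62
tcp_pos: [0.4899, -0.0776, 0.0395]
ee_rot: [-1.564, -0.168, 0.168]
wrist_force: [0.1, -0.0, 0.2]
width: 0.758
```

Call:
apply_moves --pt "0 -6 0" --pt "0 -10 0" --pt "0 -20 0" --pt "0 -30 0" --pt "0 -40 0" --pt "0 -40 0" --pt "0 0 0" --twist '[0, 0, 0, 0, 0, 0, 0]'

```text
time: 26.5
tcp_pos: [0.4923, -0.0776, 0.1895]
ee_rot: [-1.567, -0.173, 0.163]
wrist_force: [0.9, -0.2, -1.2]
width: 0.761
```

```bash
python3 -c "
from edge import *
to(.6106,.2934,.18)
b=shot('side','s7.png');t=shot('top','t7.png')
chk(b,(.4899,-.0777),.102,'placed'); chk(b,(.5763,-.0737),.102,'st1'); chk(b,(.4871,.0087),.102,'st2')"
```

```text
t 26.5 p [ 0.4923 -0.0776  0.1895] xang 12.25 down -1.0 F [ 0.9 -0.2 -1.2] w 0.761 | tool d mm [194.3   9.6 337.5]
placed pred u 256.1 272.4 v 158.0 174.5 | seen u 250 280 v 160 182
st1 pred u 236.2 253.0 v 171.8 188.9 | seen u 237 261 v 165 188
st2 pred u 273.6 290.6 v 173.4 190.5 | seen u 267 291 v 167 190
```

Call:
apply_moves --pt "19.4 0 33.8" --pt "19.4 0 33.8" --pt "19.4 0 33.8" --pt "19.4 0 33.8" --pt "19.4 0 33.8" --pt "19.4 0 33.8" --pt "19.4 0 33.8" --pt "19.4 0 33.8" --pt "19.4 0 33.8" --pt "19.4 0 33.8" --pt "0 0 0" --pt "0 0 0" --twist '[0, 0, 0, 0, 0, 0, 0, 0, 0, 0, 0, 0]' --jaw 1.0

```text
time: 28.1
tcp_pos: [0.6072, 0.2927, 0.1843]
ee_rot: [-1.566, -0.166, 0.17]
wrist_force: [-0.8, -0.4, 0.2]
width: 1.004
```

```bash
python3 -c "
from edge import *
to(.611,.2934,.028)
t=shot('top','t8.png');hsv=cv2.cvtColor(t['img'],cv2.COLOR_RGB2HSV)
m=cv2.inRange(hsv,(5,90,60),(16,210,220)); m=cv2.morphologyEx(m,cv2.MORPH_OPEN,np.ones((3,3)))
n,l,st,c=cv2.connectedComponentsWithStats(m)
for i in range(1,n):
  if st[i,4]>60: print(st[i],onz(t,[c[i]],.102)[0].round(4),onz(t,[c[i]],.09)[0].round(4))"
```

```text
t 28.1 p [0.6072 0.2927 0.1843] xang 12.26 down -1.0 F [-0.8 -0.4  0.2] w 1.004 | tool d mm [4.200e+00 1.563e+02 1.000e-01]
[260 175  19  18 270] [ 0.5762 -0.0736  0.102 ] [ 0.5777 -0.0742  0.09  ]
[228 209  19  19 267] [0.487 0.009 0.102] [0.4875 0.0093 0.09  ]
[262 208  19  18 262] [ 0.4898 -0.0759  0.102 ] [ 0.4903 -0.0765  0.09  ]
```

The placed jar reads (0.490, -0.076) and the stays are unmoved. Descending on jar_b.

Call:
apply_moves --pt "4 0 0" --pt "0 25 0" --pt "0 30 0" --pt "0 25 0" --pt "0 20 0" --pt "0 10 0" --pt "0 10 0" --pt "0 0 0" --twist '[0, 0, 0, 0, 0, 0, 0, 0]'

```text
time: 29.15
tcp_pos: [0.6116, 0.2945, 0.0653]
ee_rot: [-1.565, -0.167, 0.168]
wrist_force: [-0.3, 0.6, 0.1]
width: 0.999
```

```bash
python3 -c "
from edge import *
to(.611,.2934,.028)"
```

```text
t 29.15 p [0.6116 0.2945 0.0653] xang 12.24 down -1.0 F [-0.3  0.6  0.1] w 0.999 | tool d mm [-0.8 37.3 -1. ]
```

Call:
apply_moves --pt "-0.8 0 -1" --pt "0 6 0" --pt "0 6 0" --pt "0 6 0" --pt "0 6 0" --pt "0 6 0" --pt "0 6 0" --pt "0 1 0" --pt "0 0 0" --twist '[0, 0, 0, 0, 0, 0, 0, 0, 0]'

```text
time: 30.28
tcp_pos: [0.6112, 0.2936, 0.0286]
ee_rot: [-1.564, -0.168, 0.168]
wrist_force: [-0.7, -0.4, 0.5]
width: 1.003
```

Call:
apply_moves --pt "0 0 0" --pt "0 0 0" --pt "0 0 0" --pt "0 0 0" --pt "0 0 0" --twist '[0, 0, 0, 0, 0]' --jaw 0 --force 30

```text
time: 30.9
tcp_pos: [0.6115, 0.2937, 0.0291]
ee_rot: [-1.564, -0.168, 0.167]
wrist_force: [0.6, -0.4, 5.0]
width: 0.623
```

```bash
python3 -c "
from edge import *
to(.572,.0117,.040)"
```

```text
t 30.9 p [0.6115 0.2937 0.0291] xang 12.24 down -1.0 F [ 0.6 -0.4  5. ] w 0.623 | tool d mm [ -98.4  -11.1 -267.2]
```

Call:
apply_moves --pt "0 -5 0" --pt "0 -15 0" --pt "0 -30 0" --pt "0 -30 0" --pt "0 -30 0" --pt "0 -20 0" --pt "-6 0 -17" --pt "-12.4 0 -33.4" --pt "-12.4 0 -33.4" --pt "-12.4 0 -33.4" --pt "-12.4 0 -33.4" --pt "-12.4 0 -33.4" --pt "-12.4 0 -33.4" --pt "-12.4 0 -33.4" --pt "-6 0 -17" --pt "0 0 0" --pt "0 0 0" --twist '[0, 0, 0, 0, 0, 0, 0, 0, 0, 0, 0, 0, 0, 0, 0, 0, 0]' --force 40

```text
time: 33.02
tcp_pos: [0.5713, 0.0127, 0.1586]
ee_rot: [-1.563, -0.169, 0.169]
wrist_force: [-0.6, -0.1, -1.1]
width: 0.622
```

```bash
python3 -c "
from edge import *
to(.572,.0117,.041)"
```

```text
t 33.02 p [0.5713 0.0127 0.1586] xang 12.35 down -1.0 F [-0.6 -0.1 -1.1] w 0.622 | tool d mm [  0.4 117.6  -1.2]
```

Call:
apply_moves --pt "1 12 -0.5" --pt "0 15 0" --pt "0 15 0" --pt "0 10 0" --pt "0 6 0" --pt "0 0 0" --twist '[0, 0, 0, 0, 0, 0]'

```text
time: 33.78
tcp_pos: [0.5723, 0.0106, 0.1002]
ee_rot: [-1.564, -0.167, 0.168]
wrist_force: [0.3, -0.8, -0.9]
width: 0.626
```

```bash
python3 -c "
from edge import *
to(.5725,.012,.041); p=read_state()['tcp_pos']
b=shot('side','s9.png')
chk(b,p,p[2]-.029+.09,'held')
cv2.imwrite('pics/c9.png',cv2.resize(b['img'][130:230,210:310],(500,500),interpolation=cv2.INTER_CUBIC)[:,:,::-1])
print(((proj(b,[[.5725,.012,.012]])-[210,130])*5).round())"
```

```text
t 33.77 p [0.5723 0.0106 0.1002] xang 12.25 down -1.0 F [ 0.3 -0.8 -0.9] w 0.626 | tool d mm [ 0.6 59.2  1.3]
held pred u 253.5 271.5 v 176.3 194.7 | seen u 247 279 v 173 194
[[262. 400.]]
```

View pics/c9.png

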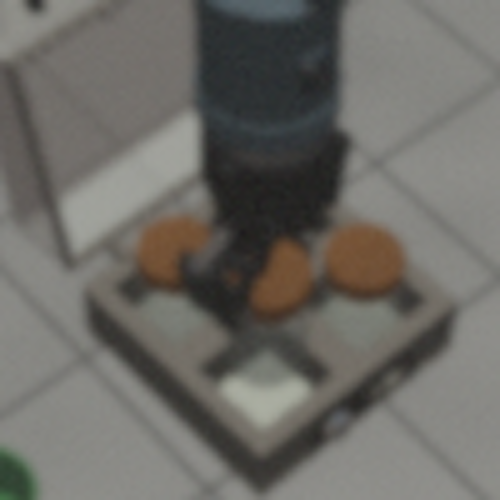

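The jar hangs centred over cell3, with its cap's right edge at u≈272.4 (predicted 271.5, the same bias as before). Lowering.

Call:
apply_moves --pt "0.6 0 1.3" --pt "0 6 0" --pt "0 6 0" --pt "0 6 0" --pt "0 6 0" --pt "0 6 0" --pt "0 0 0" --twist '[0, 0, 0, 0, 0, 0, 0]'

```text
time: 34.7
tcp_pos: [0.5724, 0.0119, 0.07]
ee_rot: [-1.564, -0.167, 0.169]
wrist_force: [0.3, 0.0, -2.0]
width: 0.624
```

```bash
python3 -c "
from edge import *
to(.5725,.012,.041)"
```

```text
t 34.7 p [0.5724 0.0119 0.07  ] xang 12.25 down -1.0 F [ 0.3  0.  -2. ] w 0.624 | tool d mm [ 0.1 29.   0. ]
```

Call:
apply_moves --pt "0 5 0" --pt "0 5 0" --pt "0 5 0" --pt "0 5 0" --pt "0 3 0" --pt "0 2 0" --pt "0 2 0" --pt "0 0 0" --twist '[0, 0, 0, 0, 0, 0, 0, 0]'

```text
time: 35.7
tcp_pos: [0.5728, 0.012, 0.0435]
ee_rot: [-1.564, -0.168, 0.168]
wrist_force: [0.2, 0.1, -2.3]
width: 0.622
```

Call:
apply_moves --pt "0 1 0" --pt "0 1 0" --pt "0 0 0" --twist '[0, 0, 0]'

```text
time: 36.08
tcp_pos: [0.5728, 0.012, 0.0415]
ee_rot: [-1.564, -0.168, 0.168]
wrist_force: [0.0, 0.7, -1.1]
width: 0.619
```

Call:
apply_moves --pt "0 1 0" --pt "0 0 0" --twist '[0, 0]'

```text
time: 36.33
tcp_pos: [0.5729, 0.012, 0.041]
ee_rot: [-1.565, -0.168, 0.168]
wrist_force: [-1.3, -0.5, 4.1]
width: 0.619
```

Seated contact (+4 N) at the expected height. Release, go up, then move clear towards +y.

Call:
apply_moves --pt "0 0 0" --pt "0 0 0" --pt "0 0 0" --pt "0 0 0" --twist '[0, 0, 0, 0]' --jaw 0.76

```text
time: 36.83
tcp_pos: [0.5728, 0.012, 0.0405]
ee_rot: [-1.564, -0.168, 0.168]
wrist_force: [0.3, 1.5, -0.1]
width: 0.763
```

Call:
apply_moves --pt "0 -6 0" --pt "0 -10 0" --pt "0 -20 0" --pt "0 -30 0" --pt "0 -40 0" --pt "0 -40 0" --pt "0 -20 0" --pt "0 0 40" --pt "0 0 40" --pt "0 0 40" --pt "0 0 40" --pt "0 0 40" --pt "0 0 40" --pt "0 0 20" --pt "0 0 0" --pt "0 0 0" --twist '[0, 0, 0, 0, 0, 0, 0, 0, 0, 0, 0, 0, 0, 0, 0, 0]'

```text
time: 38.83
tcp_pos: [0.5181, 0.2645, 0.2063]
ee_rot: [-1.566, -0.167, 0.167]
wrist_force: [0.3, 0.3, -0.2]
width: 0.757
```

```bash
python3 -c "
from edge import *
to(.57,.0117,.041)
b=shot('side','s10.png');t=shot('top','t10.png');hsv=cv2.cvtColor(t['img'],cv2.COLOR_RGB2HSV)
m=cv2.inRange(hsv,(5,90,60),(16,210,220)); m=cv2.morphologyEx(m,cv2.MORPH_OPEN,np.ones((3,3)))
n,l,st,c=cv2.connectedComponentsWithStats(m)
for i in range(1,n):
  if st[i,4]>60: print(st[i],onz(t,[c[i]],.102)[0].round(4))
a=cv2.resize(b['img'][50:300,170:420],(400,400),interpolation=cv2.INTER_CUBIC)
c=cv2.resize(t['img'][90:300,70:420],(400,240),interpolation=cv2.INTER_CUBIC)
cv2.imwrite('pics/c10.png',np.hstack([a,cv2.copyMakeBorder(c,0,160,0,0,0)])[:,:,::-1])
"
```

```text
t 38.83 p [0.5181 0.2645 0.2063] xang 12.17 down -1.0 F [ 0.3  0.3 -0.2] w 0.757 | tool d mm [  -2.5  165.6 -257.9]
[260 175  19  18 273] [ 0.5762 -0.0737  0.102 ]
[226 176  18  19 269] [0.573  0.0142 0.102 ]
[228 209  19  19 264] [0.4871 0.009  0.102 ]
[261 208  20  18 264] [ 0.4898 -0.0757  0.102 ]
```

View pics/c10.png

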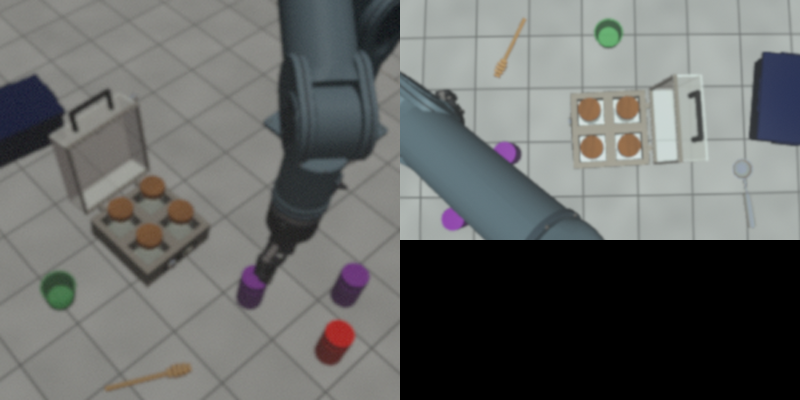

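All four wells hold upright jars, the lid stands open, and the bystanders and look-alikes are in place. The gripper is clear at z≈0.2, with zero force. Handing in.

```bash
python3 -c "
from h import *
print(manip.job_done())"
```

```text
the job is handed in; nothing more can be done
None
```

The job is done and handed in at about 39 s of the 72 s allowed. The lid is open to about 1.77 rad, past upright. jar_a is seated in cell0 and jar_b in cell3.

**Last checks**
- **Jars:** in the final top view all four caps lie within about 3 mm of their well centres. Each loaded jar touched bottom at the expected height: jar_a read +15 N, jar_b +4 N.
- **Stays:** the two jars already inside had not moved, to within 0.2 mm.
- **Everything else:** the lid is standing open. The container, votive, spoon, dipper and the purple and red look-alikes look unmoved by eye; I did not measure them. The gripper is clear, with zero wrist force.

**What disagreed or failed**
- **First handle grasp:** it closed on nothing. The visible fingertips stood about 20 mm above the reported TCP, so I went lower and gripped the bar on the second try.
- **Lid arc:** I first assumed the lid was shut, but it was about 0.11 rad ajar. The wrist force rose to about 35 N until I corrected the arc.

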